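# Brew an espresso: cup under the outlet, brew switch on

### The arm

A 7-joint arm with a two-finger parallel gripper is mounted at the origin on a cart in front of the work surface, level with it; the furniture and walls round the work are solid. World frame = base frame: x ahead of the robot, y to its left, z up, the work surface at z = 0. Lengths are in m, angles in rad, forces in N, time in s.
With the tool pointing down it reaches from about 0.35 to 0.9 m from the base axis. Payload 8.1 kg.
Tool frame: the origin (TCP) lies on the centre line of the jaws, within the pads' length; the fingertips stand 25 mm ahead of it and the grasp point (between the pads) lies 6 mm ahead of it; z points along the fingers, y is the line along which they close (so a half turn about z gives the same grasp; the last joint's range is limited). The gripper opens to 92 mm and grips with 3 to 60 N. Pads are 19 mm wide; open, the fingers measure 130 mm over their backs; the gripper's body (75 mm by 190 mm) begins 47 mm behind the grasp point.
Start: joints at [1.247, 0.434, 0.025, 1.573, -0.012, 1.134, -0.075], TCP at [0.137, -0.61, 0.252] pointing down, gripper open.
Joint ranges: [-2.62, 2.62], [-0.44, 2.09], [-1.27, 1.32], [0.08, 2.57], [-1.32, 4.46], [0.12, 2], [-2.74, 2.74]. Speed limits (rad/s): [2.22, 2.22, 3.01, 3.01, 3.14, 3.14, 3.14].

### API

Orientations are given as [roll, pitch, yaw] about the fixed x, y, z axes, in that order (R = Rz(yaw) Ry(pitch) Rx(roll)).
In Python, from plant import arm gives the robot as it stands. Calls block until the motion is done:
- arm.move_ptp(position, orientation): joint-space move of the TCP to a pose.
- arm.move_straight(position, attitude=None, velocity=0.15): straight line of the TCP; attitude=None keeps the orientation; velocity is the mean speed in m/s.
- arm.movej(angles): joint-space move.
- arm.gripper_to(opening, grasp_force=None): opening from 0.0 (shut) to 1.0 (fully open); grasp_force is the grip in N (None keeps the last); returns when the fingers have stopped.
- arm.wait(seconds).
- arm.inverse_kinematics(position, orientation): joint angles nearest the present ones, or None.
- arm.read_camera(name): name is "side" or "top" or "wrist"; returns the picture (420x560x3 uint8, red, green, blue); there is no depth.
- arm.camera_params(name): a dict with "intrinsics" (3x3 intrinsics, pixels), "dist_coeffs" ([k1, k2, p1, p2, k3] as OpenCV has them; the pictures are not rectified), "R" (3x3) and "t" (3): a world point X has camera coordinates R X + t. Camera axes: x right, y down, z forward; pixel columns grow to the right and rows downward; lengths in m; the calibration is good to about 2 mm. A picture is of the moment at which its call begins: read the wrist's pose just before it. camera_params takes no time and is no camera call; for the wrist camera it gives the pose at the moment of the call.
A pose or a line that the arm cannot do raises arm.IKError and nothing moves.
- arm.job_done(): hands the job in; it is judged then, once.
Readings, each from a call of its own:
- arm.current_time_s(): time.
- arm.current_joint_pos(): joint angles.
- arm.current_qvel(): joint speeds.
- arm.current_effort(): joint torques, N m.
- arm.current_tool_pos(): TCP position.
- arm.current_orientation(): TCP orientation.
- arm.current_wrist_force(): force on the tool from outside, world axes, zero at the start.
- arm.current_torque(): the same for the moment, N m.
- arm.current_finger_gap(): opening from 0.0 (shut) to 1.0 (fully open).
- arm.current_finger_force(): force on a finger pad.
Only numpy, scipy, OpenCV 4.12 (cv2) and the standard library are available. Lean on these libraries where they do the work, as an engineer would, in place of code of your own. Each camera call takes 0.05 s, during which the arm holds its last target. There are 200 camera calls.

### The job

Make an espresso: stand the small empty cup from the worktop upright on the drip grille so that the coffee outlet points into it, and let go of it. Only then start the brew by flipping the right-hand toggle switch (with the cup sign) fully down; leave the left-hand steam switch off, do not tip the cup over and do not disturb the other things on the worktop.

Things in the scene. Friction and masses are not known exactly. Their poses are not given: they have to be found in the camera images.
- coffee_machine: Compact steel and black coffee machine, fixed, 230 mm wide, 346 mm high (hopper behind to 423). Origin on the worktop in the plane of its upright front panel, midway across; +x goes back into the machine (housing x = 0 to 215 mm), +y to the left seen from the robot, z up. A thin steam wand, which may swing, hangs at the left front (x = -30, y = 98 mm, down to z = 156 mm).
- top_edge (a point): Middle of the lower front edge of the machine's overhanging top: 55 mm in front of the panel, z = 312 mm; the top reaches up to 346 mm, with a low rail to 365 mm (a spare cup and a bowl stand up there, fixed, not wanted). The overhang bars the switches from straight above: come in with the tool leaning back towards the robot by 40 to 48 degrees.
- grille (a point): Point on the flat steel drip grille straight below the outlet, 34 mm above the worktop. The grille reaches from 120 mm in front of the panel back to the panel and 100 mm to either side of the middle; the black base under it and its pull reach 130 mm in front of the panel.
- outlet (a point): Lower end of the coffee outlet, midway between its two steel nozzles: 112 mm above the worktop, 45 mm in front of the front panel, midway across the machine. The black outlet block above it (54 mm wide, z = 132 to 184 mm) reaches from the panel forward to x = -65 mm.
- cup: Small off-white espresso cup on the worktop, 0.14 kg, 50 mm high, bowl 64 mm across at the rim, foot 44 mm. Origin on its underside; z up; the bowl's axis stands at y = +14 mm of its frame, the handle sticks out to its -y in the plane x = 0, ending 60 mm from the bowl's axis. Held round the bowl there is no room for a gripper under the outlet; carry it by the handle.
- cup_mouth (a point): Centre of the cup's rim: on the bowl's axis, 50 mm above the cup's underside.
- cup_handle (a point): Point to pinch in the cup's handle, 48 mm out from the bowl's axis, 32 mm above the cup's underside. The handle is a flat upright loop 12 mm thick (along the cup's x), from z = 15 to 48 mm and from 35 to 60 mm out from the bowl's axis; pinch it across its thickness.
- brew_switch (a joint): Right-hand toggle (above the white cup sign, below the green lamp): chrome bat 55 mm long, 13 mm thick, sticking out of the front panel, pivot on the panel at y = -62, z = 232 mm of the machine. rad: 0 = off, 24 degrees up; 0.84 = on, 24 degrees down. A spring holds it at either end (about 5 N at the tip to start it) and snaps it over past its centre at 0.42. Press its end down.
- brew_tip (a point): Free end of the right-hand (brew) bat, on its centre line: off 51 mm in front of the panel and 255 mm above the worktop, on at 209 mm.
- steam_switch (a joint): Left-hand toggle switch (above the steam sign), the same kind, pivot at y = +62 mm; 0 = off (up), 0.84 = on. To be left off.
- creamer: White creamer jug with a handle, 67 x 103 x 85 mm, stands on the worktop to one side in front (its origin on its underside). Bystander.
- tea_tin: Dark tea tin, 73 mm diameter, 121 mm high, behind on the right beside the machine. Bystander; origin on its underside.
- honey_jar: Honey jar with a red lid, 64 mm diameter, 97 mm high, on the right. Bystander; origin on its underside.
- clip_jar: Glass jar with wire clip, 79 x 69 x 119 mm, behind on the left beside the machine. Bystander; origin on its underside.
- teaspoon: Steel teaspoon, 134 x 29 x 12 mm, lying on the left beside the machine. Bystander; origin on its underside.
Mind the look-alikes: they are no part of the job. Leave any blue or green look-alike of the cup alone.

How it is judged:
By the outcome, as a careful person would: the job done as asked, in the order asked, and still so for the second after the job is handed in, with the robot touching nothing.
It also fails if it takes over 54 s, if anything falls off the work surface, if the arm or the gripper's body presses on something with over 40 N, if the wrist force passes 120 N, or if a joint passes its speed limit or range.

## Working session

There is one attempt and no reset: what is moved stays moved. The work goes in short steps, each a Python script; the robot and the scene stay as the last script left them, time stands still between calls to the robot, and variables do not carry over. Pictures are saved under pics/ and viewed, at most 10 in all, crops included, and the job is handed in when it is done.

```bash
ls; mkdir -p pics; cat > h.py <<'E'
import numpy as np, cv2
from plant import arm
def snap(cam,name):
    p=arm.camera_params(cam); im=arm.read_camera(cam)
    np.savez('pics/'+name+'.npz',K=np.array(p['intrinsics']),D=np.array(p['dist_coeffs'],float),R=np.array(p['R']),t=np.array(p['t']))
    cv2.imwrite('pics/'+name+'.png',im[:,:,::-1]); return im
def load(name):
    return np.load('pics/'+name+'.npz')
def ray(P,uv):
    n=cv2.undistortPoints(np.array([[uv]],float),P['K'],P['D'])[0,0]
    R,t=P['R'],P['t']; d=R.T@np.array([n[0],n[1],1]); return -R.T@t,d/np.linalg.norm(d)
def onz(P,uv,z):
    c,d=ray(P,uv); return c+d*(z-c[2])/d[2]
def tri(*pairs):
    A=0;b=0
    for P,uv in pairs:
        c,d=ray(P,uv); M=np.eye(3)-np.outer(d,d); A=A+M; b=b+M@c
    X=np.linalg.solve(A,b); return X,[np.linalg.norm((np.eye(3)-np.outer(ray(P,uv)[1],ray(P,uv)[1]))@(X-P_c(P))) for P,uv in pairs]
def P_c(P): return -P['R'].T@P['t']
def proj(P,X):
    return cv2.projectPoints(np.array(X,float).reshape(-1,3),cv2.Rodrigues(P['R'])[0],P['t'],P['K'],P['D'])[0][:,0]
E
python3 - <<'E'
from h import *
for c in('side','top','wrist'):
    snap(c,c+'0'); P=load(c+'0'); print(c,P_c(P).round(3),P['R'][2].round(2))
a=cv2.imread('pics/top0.png');b=cv2.imread('pics/side0.png')
print(arm.current_orientation(),arm.current_time_s())
E
```

```text
pics
side [ 0.125 -1.183  1.077] [ 0.28  0.78 -0.56]
top [0.25  0.062 1.915] [ 0.18 -0.   -0.98]
wrist [ 0.213 -0.592  0.384] [-0.29 -0.06 -0.96]
[-3.14039656e+00  1.38523579e-04  2.20772562e-01] 0.15
```

View pics/top0.png

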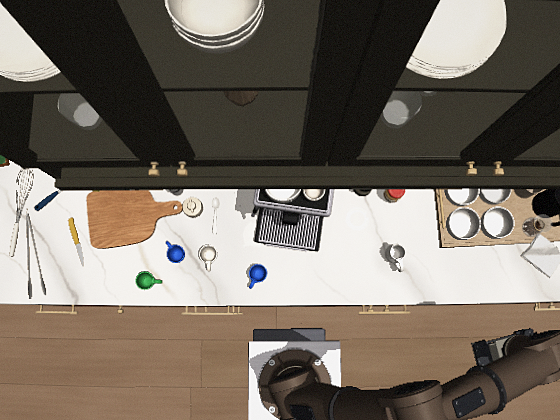

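View pics/side0.png

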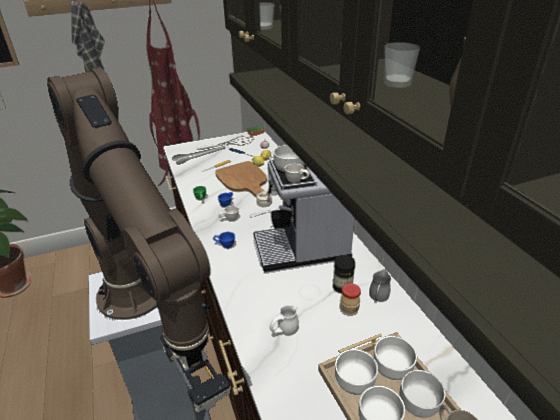

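The top view shows an off-white cup at (207,255) with its handle towards the robot. The look-alikes are blue at (175,252) and (257,272) and green at (148,281); the white vessel at (396,253) is the creamer. Only (207,255) fits "off-white, small". I'll confirm it in an enlarged crop.

```bash
python3 - <<'E'
from h import *
a=cv2.imread('pics/top0.png')[182:302,160:340]; a=cv2.resize(a,None,fx=4.4,fy=4.4,interpolation=cv2.INTER_CUBIC); cv2.imwrite('pics/c1.png',a)
P=load('top0')
for uv,z in [((207,252),.05),((207,265),.03),((254,242),.034),((321,250),.034),((257,272),.05),((396,253),.05)]: print(uv,onz(P,uv,z).round(3))
E
```

```text
(207, 252) [0.455 0.3   0.05 ]
(207, 265) [0.412 0.301 0.03 ]
(254, 242) [0.492 0.138 0.034]
(321, 250) [ 0.463 -0.096  0.034]
(257, 272) [0.386 0.126 0.05 ]
(396, 253) [ 0.45  -0.357  0.05 ]
```

View pics/c1.png

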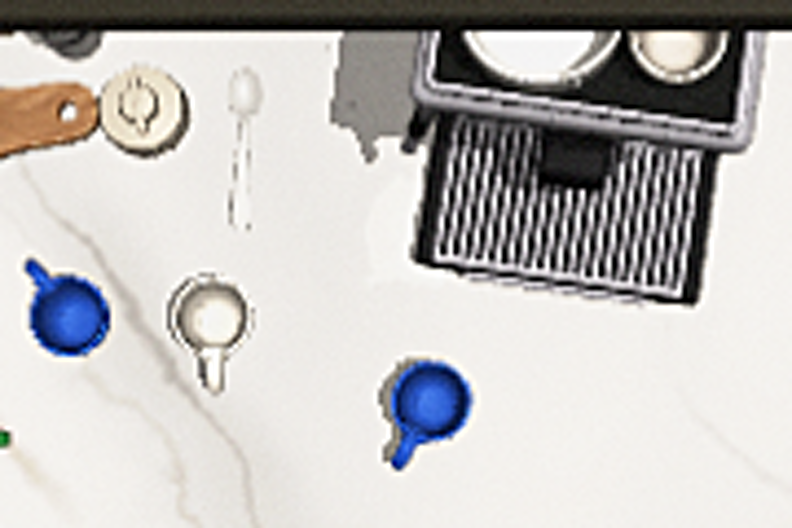

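```bash
python3 - <<'E'
from h import *
t0=arm.current_time_s()
L=np.radians(35)
arm.move_ptp([0.27,-0.30,0.38],[np.pi,-L/2,0]); print(arm.current_time_s()-t0)
arm.move_ptp([0.31,0.12,0.38],[np.pi,-L,0]); print(arm.current_time_s()-t0)
print(arm.current_tool_pos(),arm.current_joint_pos())
im=snap('wrist','w1'); P=load('w1'); print(P['K'][0,0],P_c(P),P['R'][2],arm.current_time_s())
E
```

```text
1.3583Traceback (most recent call last):
  File "<stdin>", line 5, in <module>
plant.IKError: the arm cannot take that pose within its joint ranges
```

```bash
python3 - <<'E'
from h import *
for L in (0,20,35,45):
  for yaw in (0,np.pi):
    r=[]
    for p in ([.31,.12,.38],[.36,.12,.38],[.40,.12,.38],[.44,.1,.4],[.38,.30,.07],[.48,.02,.08],[.53,-.05,.28],[.53,-.05,.22]):
        s=-1 if yaw==0 else 1
        q=arm.inverse_kinematics(p,[np.pi,s*np.radians(L),yaw]); r.append(0 if q is None else 1)
    print(L,round(yaw),r)
E
```

```text
0 0 [1, 1, 1, 1, 1, 1, 1, 1]
0 3 [1, 1, 1, 1, 1, 1, 1, 1]
20 0 [1, 1, 1, 1, 1, 1, 1, 1]
20 3 [1, 1, 1, 1, 1, 1, 1, 1]
35 0 [0, 1, 1, 1, 1, 0, 1, 1]
35 3 [0, 1, 1, 1, 1, 1, 1, 1]
45 0 [0, 0, 1, 1, 1, 0, 0, 1]
45 3 [0, 1, 1, 1, 1, 0, 0, 1]
```

```bash
python3 - <<'E'
from h import *
L=np.radians(30)
arm.move_ptp([0.36,0.13,0.38],[np.pi,-L,0])
print(arm.current_tool_pos(),np.round(arm.current_joint_pos(),2))
im=snap('wrist','w1'); P=load('w1'); print(P['K'][0,0],P_c(P),P['R'][2],arm.current_time_s())
E
```

```text
[0.36041271 0.12921591 0.37987199] [ 0.09 -0.36 -0.58  2.16  0.08  0.82 -2.12]
329.7322764825711 [0.3615217  0.12926677 0.53501157] [ 2.24221521e-01 -4.19413234e-04 -9.74538113e-01] 3.175
```

View pics/w1.png

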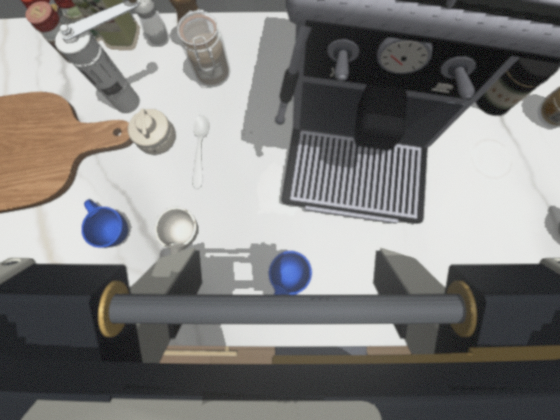

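Wrist view: white cup at (177,229) with its handle towards the gripper, partly hidden. Machine grille runs from (287,200) to (424,218) along its front. The toggles are at (342,70) for steam and (462,85) for brew. I'll enlarge the machine to pick points.

```bash
python3 - <<'E'
from h import *
a=cv2.imread('pics/w1.png')[10:230,265:515]; a=cv2.resize(a,None,fx=2.7,fy=2.7,interpolation=cv2.INTER_CUBIC); cv2.imwrite('pics/c2.png',a)
E
```

```text
(no output)
```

View pics/c2.png

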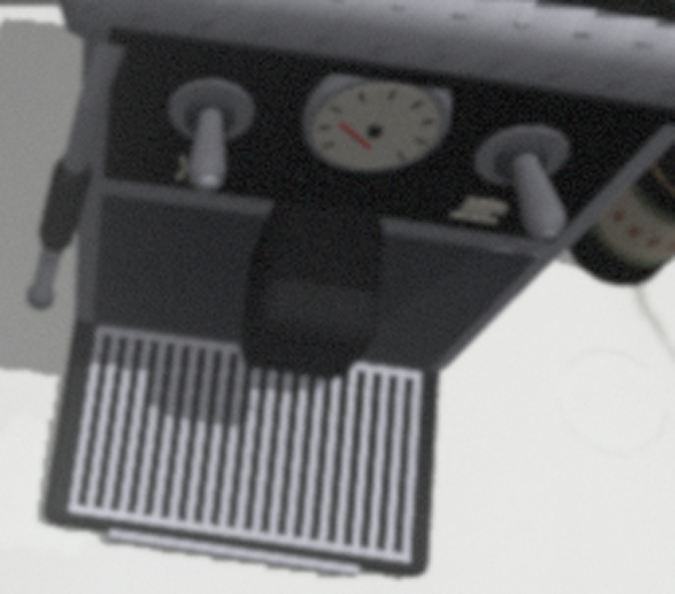

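```bash
python3 - <<'E'
from h import *
P=load('w1'); T=load('top0')
f=lambda x,y:(265+(x+.5)/2.7-.5,10+(y+.5)/2.7-.5)
C=[onz(P,f(*c),.034) for c in((72,513),(409,560),(100,328),(424,372))]
for c in C: print(c.round(4))
fl,fr,bl,br=C
print('w',np.linalg.norm(fl-fr),np.linalg.norm(bl-br),'d',np.linalg.norm(fl-bl),np.linalg.norm(fr-br))
bt=onz(P,f(551,223),.255); st=onz(P,f(208,178),.255); print('tips',bt,st,np.linalg.norm(bt-st))
yv=(st-bt)[:2]; yaw=np.arctan2(-yv[0],yv[1]); print('yaw tips',yaw,'front',np.arctan2(-(fl-fr)[0],(fl-fr)[1]),'back',np.arctan2(-(bl-br)[0],(bl-br)[1]))
ex=np.array([np.cos(yaw),np.sin(yaw)]); print('origin by tips',((bt+st)[:2]/2+.051*ex), 'by grille', np.mean(C,0)[:2]+.06*ex)
# top crop grille
g=lambda x,y:(160+(x+.5)/4.4-.5,182+(y+.5)/4.4-.5)
for c in((436,254),(684,292)): print('top front',onz(T,g(*c),.034).round(4))
# top edge lower front corners in wrist; machine top front edge in top
# cup
im=cv2.imread('pics/top0.png'); hsv=cv2.cvtColor(im,cv2.COLOR_BGR2HSV)
print('cup top rim',onz(T,g(211,314),.05).round(4),'handle end',onz(T,g(216,390),.035).round(4))
s=cv2.imread('pics/w1.png')[195:260,150:215]; s=cv2.resize(s,None,fx=8,fy=8,interpolation=cv2.INTER_CUBIC)
t=im[235:280,185:230]; t=cv2.resize(t,(520,520),interpolation=cv2.INTER_CUBIC)[:,:280]
cv2.imwrite('pics/c3.png',np.hstack([s,t]))
E
```

```text
[0.4947 0.1224 0.034 ]
[ 0.4666 -0.0726  0.034 ]
[0.612  0.1048 0.034 ]
[ 0.5837 -0.0926  0.034 ]
w 0.19698834278257843 0.19942405422665413 d 0.1186351740138738 0.11876480247042584
tips [ 0.54380777 -0.04705808  0.255     ] [0.5605975  0.07606891 0.255     ] 0.12426645196201858
yaw tips -0.1355252598040097 front -0.14296538617172544 back -0.14250936381150156
origin by tips [0.60273499 0.00761477] by grille [0.5986759  0.00739661]
top front [0.5015 0.1212 0.034 ]
top front [ 0.4705 -0.0758  0.034 ]
cup top rim [0.452  0.2977 0.05  ] handle end [0.3933 0.2946 0.035 ]
```

View pics/c3.png

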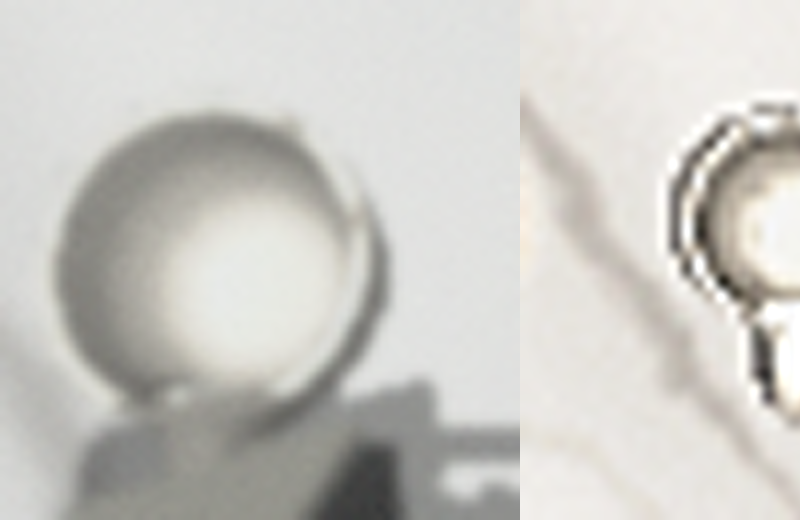

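Cup is at about (0.452, 0.298) with its rim clear; a gripper finger hides the handle. I'll move in for a nearer, unobstructed look.

```bash
python3 - <<'E'
from h import *
P=load('w1'); print(onz(P,(175.6,228),.05))
for p,L in(([.30,.29,.26],30),([.31,.29,.26],25),([.33,.29,.26],30),([.33,.29,.3],25)):
    try: arm.move_ptp(p,[np.pi,-np.radians(L),0]); print(p,L); break
    except arm.IKError: pass
im=snap('wrist','w2'); print(arm.current_time_s(),arm.current_tool_pos())
P=load('w2'); u=proj(P,[.452,.298,.05])[0]; print(u)
x,y=(u-[75,60]).astype(int); y=max(y,0);x=max(x,0); print(x,y)
c=im[y:y+140,x:x+150,::-1]; cv2.imwrite('pics/c4.png',cv2.resize(c,None,fx=4,fy=4,interpolation=cv2.INTER_CUBIC))
E
```

```text
[0.44666124 0.29616584 0.05      ]
3.225 [0.36044115 0.12912437 0.37991022]
[174.57475283 224.5773273 ]
99 164
```

View pics/c4.png

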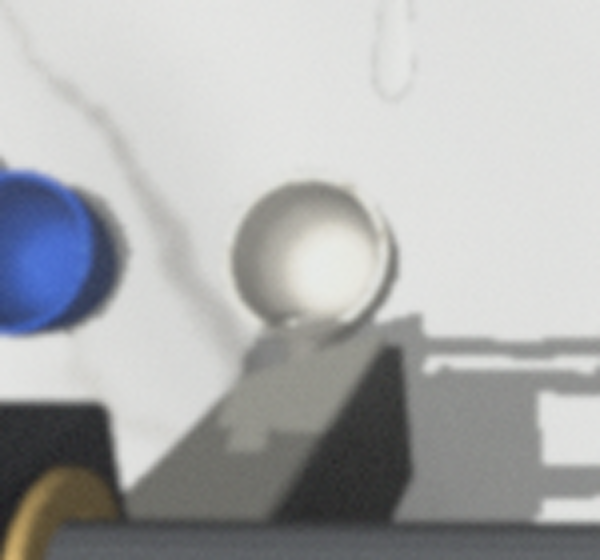

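```bash
python3 - <<'E'
from h import *
ok=0
for L in(32,28,24,20,15):
  for x in(.33,.35,.37,.39):
    for z in (.28,.24):
      if ok: break
      try: arm.move_ptp([x,.31,z],[np.pi,-np.radians(L),0]); print(x,L,z); ok=1
      except arm.IKError: pass
im=snap('wrist','w2'); print(arm.current_time_s(),arm.current_tool_pos())
P=load('w2'); u=proj(P,[[.448,.297,.05],[.393,.295,.035]]); print(u)
x,y=(u[0]-[75,60]).astype(int); y=max(y,0);x=max(x,0); print(x,y)
c=im[y:y+145,x:x+150,::-1]; cv2.imwrite('pics/c5.png',cv2.resize(c,None,fx=4,fy=4,interpolation=cv2.INTER_CUBIC))
E
```

```text
0.39 24 0.24
5.8667 [0.39022341 0.3096442  0.23998391]
[[299.09638858 212.27223469]
 [300.65228463 264.62815865]]
224 152
```

View pics/c5.png

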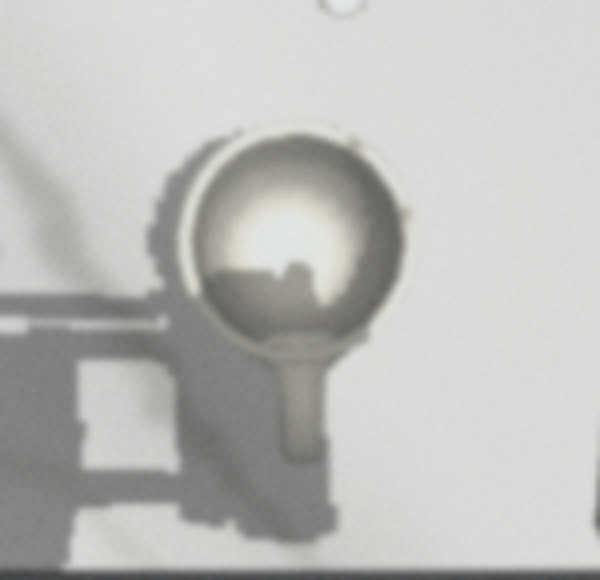

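```bash
python3 - <<'E'
from h import *
P=load('w2'); f=lambda x,y:(224+(x+.5)/4-.5,152+(y+.5)/4-.5)
c=onz(P,f(293.5,243),.05);e=onz(P,f(302.5,461),.035);m=onz(P,f(302,400),.046)
d=(e-c)[:2];print(c,e,m,np.linalg.norm(d),np.linalg.norm((m-c)[:2]),'ang',np.degrees(np.arctan2(d[1],d[0])),np.degrees(np.arctan2(*(m-c)[1::-1])))
print('rim dia',np.linalg.norm(onz(P,f(181,243),.05)-onz(P,f(407,243),.05)))
E
```

```text
[0.44789088 0.2992033  0.05      ] [0.39060726 0.29651923 0.035     ] [0.40693227 0.29699129 0.046     ] 0.05734646372334119 0.041018290010844824 ang -177.31732556913843 -176.90869286623
rim dia 0.059385696626488675
```

```bash
cat >> h.py <<'E'
MO=np.array([.6005,.0075]); MY=-.141
def mach(x,y,z):
    c,s=np.cos(MY),np.sin(MY); return np.array([MO[0]+c*x-s*y,MO[1]+s*x+c*y,z])
CUP=np.array([.448,.2985]); CY=np.radians(2.8)
def tool(h,yaw,L,back):
    L=np.radians(L); z=np.array([np.sin(L)*np.cos(yaw),np.sin(L)*np.sin(yaw),-np.cos(L)])
    return np.array(h)-back*z,[np.pi,-L,yaw],z
E
python3 - <<'E'
from h import *
H=np.r_[CUP-.048*np.array([np.cos(CY),np.sin(CY)]),.032]; print(H,mach(-.093,0,.066))
for L in(20,25,28,30,33,36):
    r=[]
    for h,y,b in((H,CY,.09),(H,CY,.01),(H+[0,0,.09],CY,.01),(mach(-.2,0,.125),MY,.01),(mach(-.2,0,.078),MY,.01),(mach(-.093,0,.066),MY,.01),(mach(-.093,0,.066),MY,.09)):
        p,o,_=tool(h,y,L,b); r.append(arm.inverse_kinematics(p,o) is not None)
    print(L,[int(v) for v in r])
for L in(40,42,45,48):
  print(L,[int(arm.inverse_kinematics(*tool(mach(*h),MY,L,.025)[:2]) is not None) for h in((-.04,-.062,.32),(-.04,-.062,.29),(-.04,-.062,.262),(-.04,-.062,.215))])
E
```

```text
[0.40005731 0.29615521 0.032     ] [0.50842294 0.02056959 0.066     ]
20 [1, 1, 1, 1, 0, 1, 1]
25 [1, 1, 1, 0, 0, 1, 1]
28 [1, 1, 1, 0, 0, 1, 1]
30 [1, 1, 1, 0, 0, 1, 0]
33 [1, 1, 1, 0, 0, 1, 1]
36 [1, 1, 1, 0, 0, 1, 0]
40 [1, 1, 1, 0]
42 [1, 1, 0, 1]
45 [1, 0, 0, 1]
48 [1, 0, 1, 1]
```

```bash
python3 - <<'E'
from h import *
H=np.r_[CUP-.048*np.array([np.cos(CY),np.sin(CY)]),.032]; L=28
arm.gripper_to(.5)
p,o,z=tool(H,CY,L,.09); arm.move_ptp(p,o)
p,o,z=tool(H,CY,L,.01); arm.move_straight(p,o,.1)
print('f',arm.current_wrist_force(),arm.current_tool_pos()-p)
arm.gripper_to(0,45); print('gap',arm.current_finger_gap(),arm.current_finger_force(),arm.current_wrist_force())
arm.move_straight(p+[0,0,.09],o,.1); arm.wait(.2)
print('gap',arm.current_finger_gap(),arm.current_finger_force(),arm.current_wrist_force(),arm.current_time_s())
snap('wrist','w3');snap('side','s3')
for x in(-.20,-.19,-.18,-.17,-.16,-.15):
  for yy in(MY,0,CY):
    print(x,round(yy,2),[int(arm.inverse_kinematics(*tool(mach(x,0,q),yy,L,.01)[:2]) is not None) for q in(.125,.1,.078)])
a=cv2.imread('pics/w3.png'); s=cv2.imread('pics/s3.png')[160:280,170:310]
cv2.imwrite('pics/c6.png',np.hstack([a[:300,160:420],cv2.resize(s,(350,300),interpolation=cv2.INTER_CUBIC)]))
E
```

```text
Traceback (most recent call last):
plant.IKError: the arm cannot follow that straight line within its joint ranges
```

```bash
python3 - <<'E'
from h import *
H=np.r_[CUP-.048*np.array([np.cos(CY),np.sin(CY)]),.032]
print(arm.current_time_s(),np.round(arm.current_joint_pos(),2))
for L in(28,20,12):
  for b in(.09,.07,.05,.03,.01):
    p,o,z=tool(H,CY,L,b); q=arm.inverse_kinematics(p,o); print(L,b,None if q is None else np.round(q,2))
  for yaw in (CY+np.pi,CY-np.pi):
    p,o,z=tool(H,CY,L,.05); q=arm.inverse_kinematics(p,[np.pi,np.radians(L),yaw]); print('flip',L,None if q is None else np.round(q,2))
for L in (28,20):
  for x in(-.2,-.15,-.093):
    for fl in(0,1):
      p,o,z=tool(mach(x,0,.1),MY,L,.01)
      if fl:o=[np.pi,np.radians(L),MY+np.pi]
      q=arm.inverse_kinematics(p,o); print(L,x,fl,None if q is None else np.round(q,2))
E
```

```text
7.7583 [-1.94  0.53  1.15  2.47 -0.81  0.15 -1.67]
28 0.09 [-1.94  0.53  1.15  2.47 -0.82  0.15 -1.67]
28 0.07 [-1.87  0.59  1.1   2.47 -1.27  0.15 -1.22]
28 0.05 [-1.39  0.42  0.41  2.44  1.44  0.24  2.32]
28 0.03 [-1.34  0.47  0.37  2.44  1.66  0.24  2.11]
28 0.01 [-1.3   0.52  0.34  2.43  1.87  0.24  1.9 ]
flip 28 [-1.1   0.4   0.02  2.42  1.44  0.41 -0.82]
flip 28 [-1.1   0.4   0.02  2.42  1.44  0.41 -0.82]
20 0.09 [-1.84  0.52  1.18  2.37 -0.75  0.37 -1.62]
20 0.07 [-1.74  0.53  1.06  2.37 -0.78  0.31 -1.61]
20 0.05 [-1.64  0.54  0.93  2.37 -0.81  0.24 -1.59]
20 0.03 [-1.54  0.55  0.81  2.37 -0.84  0.18 -1.57]
20 0.01 [-1.46  0.57  0.7   2.36 -0.95  0.13 -1.47]
flip 20 [-1.15  0.38  0.23  2.34  0.74  0.28 -0.02]
flip 20 [-1.15  0.38  0.23  2.34  0.74  0.28 -0.02]
12 0.09 [-1.71  0.54  1.16  2.26 -0.73  0.58 -1.57]
12 0.07 [-1.63  0.55  1.06  2.27 -0.74  0.52 -1.57]
12 0.05 [-1.55  0.55  0.95  2.27 -0.76  0.46 -1.57]
12 0.03 [-1.47  0.57  0.84  2.27 -0.77  0.4  -1.57]
12 0.01 [-1.39  0.58  0.73  2.27 -0.78  0.34 -1.56]
flip 12 [-0.45  0.45 -0.53  2.19  0.77  0.56  0.04]
flip 12 [-0.45  0.45 -0.53  2.19  0.77  0.56  0.04]
28 -0.2 0 None
28 -0.2 1 None
28 -0.15 0 [-0.67  0.25  0.37  2.56  2.19  0.15  2.07]
28 -0.15 1 [-0.41  0.24  0.06  2.54  1.9   0.23 -0.79]
28 -0.093 0 [-0.42  0.3   0.17  2.43  1.84  0.14  2.49]
28 -0.093 1 [-0.44  0.31  0.19  2.43  1.87  0.14 -0.68]
20 -0.2 0 [-0.76  0.18  0.45  2.55  0.58  0.14 -2.6 ]
20 -0.2 1 [-0.68  0.18  0.36  2.54  0.68  0.15  0.43]
20 -0.15 0 [-0.95  0.31  0.82  2.47 -0.72  0.17 -1.21]
20 -0.15 1 [-0.34  0.24  0.05  2.42  0.7   0.2   0.47]
20 -0.093 0 [-0.76  0.36  0.67  2.34 -0.6   0.21 -1.3 ]
20 -0.093 1 [ 0.12  0.35 -0.43  2.27  0.91  0.35  0.33]
```

```bash
cat >> h.py <<'E'
def toolf(h,yaw,L,back):
    p,o,z=tool(h,yaw,L,back); return p,[np.pi,np.radians(L),yaw+np.pi]
E
cat > g.py <<'E'
from h import *
H=np.r_[CUP-.048*np.array([np.cos(CY),np.sin(CY)]),.032]; L=20
arm.move_ptp(*toolf(H,CY,L,.15)); print(arm.current_time_s(),np.round(arm.current_joint_pos(),2))
p,o=toolf(H,CY,L,.012); arm.move_straight(p,o,.1)
print('f',arm.current_wrist_force(),arm.current_tool_pos()-p)
arm.gripper_to(0,45); print('gap',arm.current_finger_gap(),arm.current_finger_force(),arm.current_wrist_force())
arm.move_straight(p+[0,0,.09],o,.1); arm.wait(.2)
print('gap',arm.current_finger_gap(),arm.current_finger_force(),arm.current_wrist_force(),arm.current_time_s(),np.round(arm.current_joint_pos(),2))
snap('wrist','w3');snap('side','s3')
for x in(-.20,-.18,-.16,-.14,-.093):
    print(x,[None if (v:=arm.inverse_kinematics(*toolf(mach(x,0,q),MY,L,.012))) is None else np.round(v,2) for q in(.125,.078)])
a=cv2.imread('pics/w3.png'); s=cv2.imread('pics/s3.png')[160:280,170:310]
cv2.imwrite('pics/c6.png',np.hstack([a[:300,110:450],cv2.resize(s,(350,300),interpolation=cv2.INTER_CUBIC)]))
E
python3 g.py
```

```text
9.45 [-0.57  0.2  -0.52  2.24  0.69  0.65 -0.  ]
f [ 0.15526704 -1.08472173  0.00917863] [-3.60357282e-05  1.50944556e-04  2.39627780e-04]
gap 0.12025192501658212 44.989087218709756 [-0.8437578   0.06880034  1.21739107]
gap 0.12131633181816526 44.99240340781398 [ 0.56355183 -0.22127699 -1.81298773] 12.8833 [-0.57  0.32 -0.45  2.22  0.83  0.57 -0.06]
-0.2 [array([-0.11,  0.12, -0.28,  2.47,  0.71,  0.32,  0.39]), array([-0.25,  0.24, -0.14,  2.54,  1.29,  0.21, -0.21])]
-0.18 [array([-0.08,  0.15, -0.29,  2.43,  0.7 ,  0.32,  0.43]), array([-0.22,  0.26, -0.14,  2.5 ,  1.22,  0.21, -0.1 ])]
-0.16 [array([-0.05,  0.18, -0.29,  2.39,  0.69,  0.33,  0.47]), array([-0.18,  0.29, -0.16,  2.45,  1.15,  0.22, -0.  ])]
-0.14 [array([-0.02,  0.21, -0.3 ,  2.35,  0.68,  0.34,  0.51]), array([-0.14,  0.31, -0.18,  2.41,  1.08,  0.23,  0.09])]
-0.093 [array([ 0.04,  0.28, -0.32,  2.26,  0.65,  0.37,  0.59]), array([-0.05,  0.36, -0.23,  2.31,  0.96,  0.26,  0.28])]
```

View pics/c6.png

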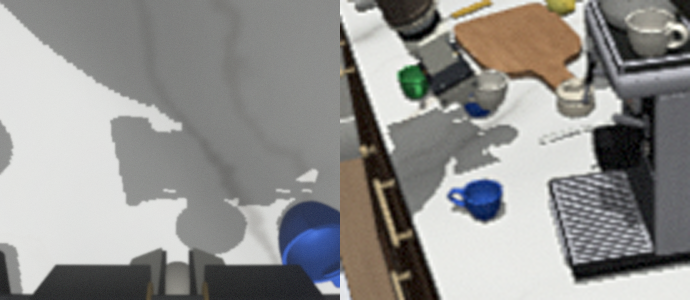

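The side crop shows the cup upright in the gripper, above the blue cup behind it. The gap of 0.12 equals the 12 mm handle. Now placing.

```bash
cat > pl.py <<'E'
from h import *
L=20
st=lambda x,z,v: arm.move_straight(*toolf(mach(x,0,z),MY,L,.012),v)
st(-.17,.125,.15); st(-.17,.080,.1); st(-.093,.080,.08); arm.wait(.2)
f0=np.array(arm.current_wrist_force()); print('f0',f0,arm.current_time_s())
z=.080
st(-.093,.069,.04)
z=.069
while z>.0605:
    z-=.001; st(-.093,z,.02); f=np.array(arm.current_wrist_force())-f0
    if f[2]>1.2: break
print('z',z,f,arm.current_finger_gap(),arm.current_time_s())
snap('side','s4'); snap('top','t4')
E
python3 pl.py
```

```text
f0 [-0.75668024  0.02993567 -0.68426403] 16.8167
z 0.065 [-5.84714109  0.76306044 11.82307461] 0.1256383218161661 18.2417
```

```bash
python3 - <<'E'
from h import *
L=20
arm.move_straight(*toolf(mach(-.093,0,.0655),MY,L,.012),.02)
arm.gripper_to(.35); print(arm.current_finger_gap(),arm.current_wrist_force())
arm.move_straight(*toolf(mach(-.093,0,.0655),MY,L,.09),.1)
arm.wait(.2)
try: arm.move_straight(*toolf(mach(-.17,-.03,.25),MY,L,.0),.15)
except arm.IKError as e: print(e)
print(arm.current_time_s(),np.round(arm.current_joint_pos(),2),arm.current_tool_pos())
a=snap('side','s5')[:,:,::-1];b=snap('top','t5')[:,:,::-1];c=snap('wrist','w5')[:,:,::-1]
P=load('s5'); print('exp mouth side',proj(P,[mach(-.045,0,.084),mach(-.045,0,.034),mach(-.093,0,.066)]))
s=cv2.resize(a[190:290,240:360],(480,400),interpolation=cv2.INTER_CUBIC)
w=cv2.resize(c,(320,240)); t=cv2.resize(b[190:260,240:340],(320,160))
cv2.imwrite('pics/c7.png',np.hstack([s,np.vstack([w,t[:160]])]))
for L in(40,42,44,46,48):
  for fl in(0,1):
    print(L,fl,[0 if q is None else np.round(q,1) if i==0 else 1 for i,q in enumerate(arm.inverse_kinematics(*(toolf if fl else tool)(mach(*h),MY,L,.025)[:2]) for h in((-.1,-.062,.33),(-.038,-.062,.29),(-.038,-.062,.272),(-.038,-.062,.22)))])
E
```

```text
0.35126504429069744 [0.29351058 0.60319146 0.45080217]
21.2167 [ 0.32 -0.03 -0.52  2.24  0.17  0.61  1.1 ] [0.4278905  0.00175418 0.24945506]
exp mouth side [[276.96476328 234.19957478]
 [277.2578755  244.40033083]
 [264.77577994 239.86929114]]
40 0 [array([ 1.1, -0.3, -0.9,  2.2, -0.5,  0.4, -1.2]), 1, 1, 0]
40 1 [array([ 0.4, -0.2, -0.4,  2.3,  0.2,  0.4,  1.2]), 1, 1, 1]
42 0 [array([ 1.1, -0.3, -0.9,  2.3, -0.6,  0.4, -1.1]), 1, 1, 1]
42 1 [array([ 0.4, -0.2, -0.5,  2.3,  0.2,  0.3,  1.2]), 1, 1, 1]
44 0 [array([ 1.1, -0.3, -0.9,  2.3, -0.7,  0.3, -1. ]), 1, 0, 1]
44 1 [array([ 0.4, -0.2, -0.5,  2.3,  0.2,  0.3,  1.2]), 1, 1, 1]
46 0 [array([ 1.1, -0.3, -0.9,  2.3, -0.8,  0.3, -0.9]), 0, 0, 1]
46 1 [array([ 0.4, -0.2, -0.5,  2.3,  0.3,  0.2,  1.1]), 1, 1, 1]
48 0 [array([ 1.1, -0.3, -0.9,  2.4, -1. ,  0.2, -0.8]), 0, 1, 1]
48 1 [array([ 0.5, -0.2, -0.6,  2.4,  0.3,  0.2,  1.1]), 1, 1, 1]
```

View pics/c7.png

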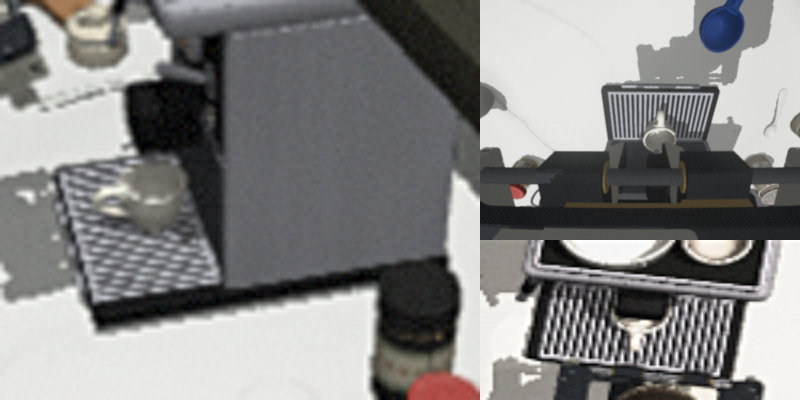

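Side and top insets show the cup standing upright on the grille under the black outlet block, handle towards the robot. Now a numeric check of its position from the masks.

```bash
python3 - <<'E'
from h import *
def inv(X):
    d=np.array(X[:2])-MO; c,s=np.cos(MY),np.sin(MY); return np.round([c*d[0]+s*d[1],-s*d[0]+c*d[1],X[2]],4)
T=load('t5');S=load('s5');W=load('w5')
te=(288.7,237.7); se=(240+92/4,190+203/4)
print('handle end: top plane',inv(onz(T,te,.066)),'side plane',inv(onz(S,se,.066)))
print('rim via side', inv(onz(S,(240+157/4,190+178/4),.084)))
# wrist inset scale 1.75: handle end (660,112), rim centre (657,133)
k=1.75
print('wrist handle end',inv(onz(W,((660-480)*k,112*k),.07)),'rim',inv(onz(W,((658-480)*k,133*k),.084)))
# pixel diff: cup mask in side: s5 minus side0
d=cv2.absdiff(cv2.imread('pics/s5.png'),cv2.imread('pics/side0.png')).max(2)[215:260,255:300]
m=(d>30).astype(np.uint8)
n,l,st,ce=cv2.connectedComponentsWithStats(m); i=1+st[1:,4].argmax(); print(st[i],ce[i]+[255,215])
for r in range(st[i][1],st[i][1]+st[i][3]):
    c=np.where(l[r]==i)[0]; print(r+215,c.min()+255,c.max()+255)
print('expected rim L/R', proj(S,[mach(-.045+.032*np.cos(a),.032*np.sin(a),.084) for a in np.linspace(0,6.28,40)]).T.round(1)[[0,0,1,1]][:, ].min(1), proj(S,[mach(-.045+.032*np.cos(a),.032*np.sin(a),.084) for a in np.linspace(0,6.28,40)]).max(0))
E
```

```text
handle end: top plane [-0.0982 -0.0044  0.066 ] side plane [-0.1006 -0.0036  0.066 ]
rim via side [-0.037 -0.004  0.084]
wrist handle end [-0.1015 -0.0014  0.07  ] rim [-0.0642 -0.0041  0.084 ]
[  9  17  21  17 181] [274.09392265 240.46961326]
232 271 272
233 270 276
234 270 278
235 274 278
236 267 282
237 264 284
238 264 284
239 270 283
240 264 284
241 264 280
242 264 283
243 268 279
244 266 276
245 265 280
246 268 283
247 273 277
248 276 280
expected rim L/R [268.6 268.6 229.1 229.1] [285.3598933  239.47142483]
```

Cup's mouth is within about 5 mm of the outlet (rim radius 32 mm). Next, the switch.

```bash
cat > sw.py <<'E'
from h import *
L=48; T=lambda x,z: toolf(mach(x,-.062,z),MY,L,.025)
arm.gripper_to(0)
arm.move_straight(*T(-.125,.345),.2); print(arm.current_time_s(),arm.current_joint_pos())
arm.move_straight(*T(-.042,.273),.1); f0=np.array(arm.current_wrist_force()); print('f0',f0)
snap('side','s6a')
z=.273
while z>.2285:
    z-=.004; arm.move_straight(*T(-.042,z),.05); f=np.array(arm.current_wrist_force())-f0; print(round(z,3),f.round(1))
    if np.linalg.norm(f)>30: break
arm.wait(.2); print(np.array(arm.current_wrist_force())-f0)
arm.move_straight(*T(-.115,z+.06),.12)
print(arm.current_time_s())
snap('wrist','w7');snap('side','s7');snap('top','t7')
E
python3 sw.py
```

```text
22.8083 [ 0.37418827 -0.32127581 -0.4409021   2.38311301  0.20204477  0.23736526
  1.14805461]Traceback (most recent call last):
  File "sw.py", line 5, in <module>
    arm.move_straight(*T(-.042,.273),.1); f0=np.array(arm.current_wrist_force()); print('f0',f0)
    ~~~~~~~~~~~~~~~~~^^^^^^^^^^^^^^^^^^^
plant.IKError: the arm cannot follow that straight line within its joint ranges
```

```bash
python3 - <<'E'
from h import *
for L in(42,45,48):
  for yo in(0,-.2,.2):
   print(L,yo)
   for x,z in((-.1,.324),(-.08,.306),(-.06,.289),(-.042,.273),(-.042,.25),(-.042,.228)):
    q=arm.inverse_kinematics(*toolf(mach(x,-.062,z),MY+yo,L,.025)); print('  ',x,z,None if q is None else np.round(q,2))
E
```

```text
42 0
   -0.1 0.324 [ 0.38 -0.21 -0.45  2.3   0.21  0.32  1.16]
   -0.08 0.306 [ 0.52 -0.14 -0.58  2.3   0.31  0.25  1.07]
   -0.06 0.289 [ 0.71 -0.06 -0.78  2.28  0.53  0.21  0.86]
   -0.042 0.273 [ 0.74  0.02 -0.84  2.28  0.92  0.22  0.49]
   -0.042 0.25 [ 0.29  0.03 -0.42  2.34  1.25  0.2   0.13]
   -0.042 0.228 [ 0.66  0.12 -0.82  2.35  1.6   0.26 -0.2 ]
42 -0.2
   -0.1 0.324 [ 0.88 -0.23 -0.96  2.25  0.35  0.38  0.81]
   -0.08 0.306 [ 1.1  -0.17 -1.19  2.25  0.51  0.33  0.67]
   -0.06 0.289 [ 0.74 -0.02 -0.97  2.25  0.98  0.44  0.18]
   -0.042 0.273 [-0.12 -0.   -0.16  2.29  1.09  0.45  0.04]
   -0.042 0.25 [-0.65  0.    0.39  2.36  1.24  0.42 -0.12]
   -0.042 0.228 [-0.98  0.04  0.75  2.41  1.41  0.35 -0.29]
42 0.2
   -0.1 0.324 [-0.16 -0.24  0.13  2.33  0.02  0.31  1.59]
   -0.08 0.306 [-0.14 -0.17  0.13  2.34 -0.06  0.24  1.68]
   -0.06 0.289 [-0.08 -0.1   0.1   2.33 -0.23  0.18  1.86]
   -0.042 0.273 [ 0.31 -0.01 -0.27  2.3  -0.51  0.14  2.14]
   -0.042 0.25 None
   -0.042 0.228 None
45 0
   -0.1 0.324 [ 0.45 -0.22 -0.51  2.34  0.25  0.23  1.12]
   -0.08 0.306 [ 0.65 -0.15 -0
[... 1337 characters left out ...]
1.02 -0.31 -1.07  2.33  0.4   0.21  0.74]
   -0.08 0.306 [ 0.84 -0.14 -1.04  2.34  1.15  0.34 -0.03]
   -0.06 0.289 [ 0.92 -0.01 -1.19  2.33  1.4   0.44 -0.26]
   -0.042 0.273 [ 0.78  0.09 -1.11  2.33  1.53  0.55 -0.38]
   -0.042 0.25 [ 0.71  0.16 -1.09  2.36  1.64  0.62 -0.51]
   -0.042 0.228 [ 0.65  0.23 -1.07  2.39  1.74  0.69 -0.61]
48 0.2
   -0.1 0.324 [-0.19 -0.27  0.15  2.42  0.09  0.14  1.52]
   -0.08 0.306 [-0.79 -0.33  0.63  2.46  1.17  0.24  0.48]
   -0.06 0.289 [-1.03 -0.33  0.87  2.46  1.47  0.26  0.21]
   -0.042 0.273 [-1.3  -0.41  1.1   2.46  1.65  0.37  0.07]
   -0.042 0.25 [ 0.72  0.07 -0.69  2.4   3.43  0.15 -1.76]
   -0.042 0.228 [ 0.94  0.17 -0.95  2.42  2.9   0.22 -1.2 ]
```

```bash
cat > sw.py <<'E'
from h import *
L=48; T=lambda x,z: toolf(mach(x,-.062,z),MY,L,.025)
arm.move_ptp(*T(-.082,.306)); print(arm.current_time_s(),np.round(arm.current_joint_pos(),2))
try: arm.move_straight(*T(-.042,.273),.08)
except arm.IKError:
    print('ptp'); arm.move_ptp(*T(-.065,.291)); print(np.round(arm.current_joint_pos(),2),arm.current_wrist_force()); arm.move_straight(*T(-.042,.273),.08)
f0=np.array(arm.current_wrist_force()); print('f0',f0,np.round(arm.current_joint_pos(),2))
snap('side','s6a')
z=.273
while z>.2285:
    z-=.005; arm.move_straight(*T(-.042,z),.06); f=np.array(arm.current_wrist_force())-f0; print(round(z,3),f.round(1))
    if np.linalg.norm(f)>30: break
arm.wait(.2); print(np.array(arm.current_wrist_force())-f0,arm.current_time_s())
snap('side','s6b')
E
python3 sw.py
```

```text
23.7083 [ 0.22 -0.16 -0.36  2.4   1.14  0.18  0.21]
f0 [-0.16996379  0.71111087 -0.96841291] [ 0.27 -0.02 -0.41  2.39  1.82  0.21 -0.45]
0.268 [-0.3 -0.1  1. ]
0.263 [-5.2 -0.1  7.4]
0.258 [-10.2   0.9   9.2]
0.253 [-2.   0.9  4.2]
0.248 [ 0.  -0.   0.8]
0.243 [ 0.4 -1.   1.2]
0.238 [-0.1 -1.1  0.5]
0.233 [-0.5 -0.3  1.2]
0.228 [ 0.7 -0.8  0.3]
[ 0.48573713 -0.32001517  1.15737478] 27.0083
```

The force peaked at 9 N and then dropped to zero, which looks like a snap-over. I'll retract, repeat the w1 viewpoint and compare the images numerically, since the picture allowance is used up.

```bash
python3 - <<'E'
from h import *
L=48; T=lambda x,z: toolf(mach(x,-.062,z),MY,L,.025)
try: arm.move_straight(*T(-.11,.289),.12)
except arm.IKError:
    print('alt'); arm.move_straight(*T(-.09,.271),.12)
arm.move_ptp(*toolf(mach(-.22,-.03,.36),MY,25,0))
print(arm.current_time_s(),np.round(arm.current_joint_pos(),2))
arm.move_ptp([0.36,0.13,0.38],[np.pi,-np.radians(30),0])
print(arm.current_time_s(),np.round(arm.current_joint_pos(),2),arm.current_tool_pos())
snap('wrist','w7');snap('side','s7');snap('top','t7')
P0=load('w1');P=load('w7');S=load('side0')
print(P_c(P)-P_c(P0))
A={'br_off':mach(-.051,-.062,.255),'br_on':mach(-.051,-.062,.209),'st_off':mach(-.051,.062,.255),'st_on':mach(-.051,.062,.209)}
for n,X in A.items():
  for a,b,Q in(('w1','w7',P),('side0','s7',S)):
    u=proj(Q,X)[0].round().astype(int); f=lambda k:cv2.imread(f'pics/{k}.png')[u[1]-3:u[1]+4,u[0]-3:u[0]+4].mean().round(1)
    print(n,b,u,f(a),f(b))
def blobs(a,b,y1):
    d=cv2.absdiff(cv2.GaussianBlur(cv2.imread(f'pics/{a}.png'),(5,5),0),cv2.GaussianBlur(cv2.imread(f'pics/{b}.png'),(5,5),0)).max(2)[:y1]
    n,l,s,c=cv2.connectedComponentsWithStats((d>35).astype(np.uint8))
    print(a,b,[(*map(int,s[i]),) for i in range(1,n) if s[i,4]>15])
blobs('w1','w7',250); blobs('side0','s7',420); blobs('top0','t7',300)
E
```

```text
29.7833 [-0.31 -0.32 -0.03  2.2   0.24  0.89  0.97]
32.1417 [ 0.47 -0.43 -0.77  2.15 -0.19  0.81 -1.8 ] [0.36000793 0.12979994 0.37992227]
[-4.87088871e-04  6.60632222e-04  7.53352671e-05]
br_off w7 [469  95] 93.0 25.2
br_off s7 [278 206] 185.4 210.6
br_on w7 [447 118] 50.1 83.4
br_on s7 [278 217] 20.1 43.7
st_off w7 [343  77] 96.8 99.7
st_off s7 [271 188] 76.3 74.1
st_on w7 [336 103] 43.3 42.9
st_on s7 [271 198] 156.5 152.0
w1 w7 [(31, 24, 9, 8, 19), (458, 67, 17, 32, 300), (444, 74, 15, 45, 366), (347, 146, 41, 44, 713), (375, 155, 3, 10, 22), (337, 166, 4, 7, 21), (342, 167, 5, 9, 33), (347, 168, 6, 26, 96), (353, 171, 5, 21, 64), (157, 209, 46, 41, 933), (205, 242, 37, 8, 219), (250, 242, 19, 7, 100)]
side0 s7 [(0, 59, 12, 4, 39), (0, 58, 104, 221, 7910), (104, 66, 57, 53, 1655), (157, 81, 8, 5, 24), (51, 98, 180, 304, 11070), (165, 118, 7, 5, 24), (175, 124, 14, 12, 69), (180, 124, 39, 48, 858), (199, 130, 4, 6, 18), (106, 198, 7, 8, 18), (278, 205, 5, 5, 18), (180, 207, 60, 69, 1350), (284, 207, 7, 3, 19), (178, 211, 6, 8, 27), (278, 211, 13, 7, 49), (128, 213, 19, 55, 462), (96, 220, 25, 18, 232), (92, 227, 14, 21, 119), (264, 235, 18, 8, 67), (183, 239, 19, 28, 119), (266, 243, 17, 6, 54), (149, 269, 9, 9, 51), (141, 274, 6, 6, 18), (166, 340, 16, 9, 42), (181, 360, 5, 9, 21), (242, 368, 10, 18, 71), (195, 403, 12, 9, 64)]
top0 t7 [(282, 223, 16, 16, 112), (191, 244, 96, 56, 3125)]
```

The brew bat has gone from its off position and now ends at row 119, against 118 predicted for on. The steam bat is unchanged, the cup is on the grille and the other things have not moved.

```bash
python3 -c "
from h import *
d=cv2.absdiff(cv2.imread('pics/t5.png'),cv2.imread('pics/t7.png')).max(2)[222:240,280:300]; print('cup moved px',(d>40).sum())
print(arm.job_done(),arm.current_time_s())"
```

```text
cup moved px 0
the job is handed in; nothing more can be done
the job is handed in; nothing more can be done
```

The espresso job is handed in: the cup stands upright on the grille under the outlet and was released before the brew switch was flipped fully down; the steam switch is still off, nothing else was disturbed, and the clock last read about 32 s of the 54 s allowed.

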